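# Clamp a rib squarely in a twin-rack fixture

## Robot

A 6-joint arm with a two-finger parallel gripper is mounted at the origin on the work surface. World frame = base frame: x ahead of the robot, y to its left, z up, the work surface at z = 0. Lengths are in m, angles in rad, forces in N, time in s.
With the tool pointing down it reaches from about 0.275 to 0.825 m from the base axis. Payload 5.2 kg.
Tool frame: the origin (TCP) lies at the centre of the arm's flange, where the gripper is bolted on; the fingertips stand 186 mm ahead of it and the grasp point (between the pads) lies 167 mm ahead of it (arm.finger_overhang is the distance from the TCP to the fingertips, in m); z points along the fingers, y is the direction in which the jaws open and shut (so a half turn about z gives the same grasp; the last joint's range is limited). The gripper opens to 93 mm and grips with 3 to 60 N. Pads are 15 mm wide; open, the fingers measure 128 mm over their backs; the gripper's body (75 mm by 188 mm) begins 65 mm behind the grasp point.
Start: joints at [1.002, 0.259, 1.535, -0, 1.348, -0.203], TCP at [0.197, 0.514, 0.405] pointing down, gripper open.
Joint ranges: [-3.14, 3.14], [-0.91, 2.08], [0.19, 2.58], [-1.22, 4.36], [0.22, 2.71], [-3.12, 3.12]. Speed limits (rad/s): [2.57, 2.57, 3.14, 3.14, 3.14, 3.14].

## Interface

Orientations are given as [roll, pitch, yaw] about the fixed x, y, z axes, in that order (R = Rz(yaw) Ry(pitch) Rx(roll)).
In Python, from station import arm gives the robot as it stands.
- The arm moves only by the shell command python3 -m jog 'ROWS' [FORCE]. ROWS is JSON, a list of rows, each an object of numbers: "x", "y", "z": the shift along the tool's x, y, z in units of 25 mm (1.0 is 25 mm); "wx", "wy", "wz": the turn, a rotation vector about the tool's x, y, z in units of 6 degrees (1.0 is 6 degrees); "hand": the opening, from 0 (shut) to 1 (fully open). In form: [{"x": .., "y": .., "z": .., "wx": .., "wy": .., "wz": .., "hand": ..}, ...]. A call has 1 to 5 rows; each row shifts and turns the commanded pose from where the row before left it, along the tool's axes as they then stand; what a row does not reach is not made up. A row lasts 1/10 s, in which the tool goes at most 50 mm and 8.59 degrees, less where a joint would pass 70% of its speed; a pose out of reach is approached as far as the arm can. A call is refused whole if a number of a shift passes 1 or a number of a turn 1, either way. A call with a gripper value outside its range is refused whole. The fingers move at their own pace and stop on an object; FORCE is the grip in N (left out, the last holds). Time passes only in rows, so rows that do not move let the fingers close. It gives the time, the measured TCP pose, the force and the opening at its end, in the units of the state.
- arm.get_obs(): the state, without advancing time (a new reading comes with each control period).
- arm.grab_frame(name): name is "side" or "top" or "wrist"; returns the picture (384x512x3 uint8, red, green, blue); there is no depth.
- arm.camera_model(name): a dict with "fx", "fy", "cx", "cy" (pixels), "rvec" (rotation vector, rad) and "tvec" (3), from world to camera coordinates, as OpenCV has them. Camera axes: x right, y down, z forward; pixel columns grow to the right and rows downward; lengths in m; the calibration is good to about 2 mm. A picture is of the moment at which its call begins: read the wrist's pose just before it. camera_model takes no time and is no camera call; for the wrist camera it gives the pose at the moment of the call.
- arm.sign_off(): hands the job in, once; it reports no verdict.
Trained networks look in the newest picture that a camera, given by its name, has taken for a name from the list of things; names that differ only in an ending like _2 or _b are one class to them, and where a whole thing is asked for, a point or a joint stands for the part that bears it (a point fixed in the world has none). Each returns a list of dicts, best first, with "confidence" (0 to 1); they miss things now and then, are a little off and sometimes report something else, mostly with a low value. They report only what shows in the picture. A call takes as long as a camera call. They do not tell look-alikes from the thing itself.
- arm.search_frame(name, camera): "point" ([x, y, z] in m, in world coordinates, good to about 4 mm: the middle of the surface that is visible of it).
- arm.landmark_of(name, camera): "point" ([x, y, z] in m, in world coordinates, good to about 4 mm: a listed point, or the origin of a listed thing).
The state is a dict: "time": time; "joints": joint angles; "joint_vel": joint speeds; "joint_efforts": joint torques, N m; "position": TCP position; "ee_rot": TCP orientation; "wrist_force": force on the tool from outside, world axes, zero at the start; "ft_torque": the same for the moment, N m; "finger_gap": finger opening in m.
Only numpy, scipy, OpenCV 4.12 (cv2) and the standard library are available. Lean on these libraries where they do the work, as an engineer would, in place of code of your own. Each camera call takes 0.05 s, during which the arm holds its last target. There are 200 camera calls.

## Task

Clamp the holed aluminium rib snugly between the fixture's moving jaw and its fixed back stop, ready for drilling: turn the two wing knobs clockwise, alternately and a little at a time, so that neither end of the jaw ever runs more than 15 mm ahead of the other, until the jaw is square and tight on the rib and the rib lies flat against the stop. Move the jaw by its knobs only, never by pushing it, leave the other things on the bench where they are, and let go at the end.

Things in the scene. Friction and masses are not known exactly. Their poses are not given: they have to be found in the camera images.
- bed: Fixture fixed to the bench: grey plate 300 x 280 x 12 mm (x, y, z). Origin: centre of its underside; x points from moving jaw to back stop, y to the left knob. Two dark pinion housings (50 x 56 mm, top at 50 mm) stand under the knobs.
- stop: Back stop: steel bar 220 mm long in y, 30 mm thick in x, 30 mm high, bolted to the plate across its +x end, square to it, in a different place along x each time (80 to 92 mm from the bed's origin to its clamping face). Origin: centre of its underside; axes as the bed's; its clamping face is at x = -15 mm.
- jaw: Moving jaw: aluminium bar 220 mm long in y, 30 mm thick, top 40 mm above the bench, faced with a black sprung rubber strip that gives up to 4 mm (4 N per mm); a steel rack runs back from each end (y = +85, -85 mm). Origin: middle of the unpressed strip's face, level with the plate's top; axes as the bed's when square. A lead of d mm of one rack skews the jaw by d/170 rad.
- knob_left (a joint): Turn of the left (+y) knob, rad, growing clockwise seen from above: 0, where it starts, = left rack fully back (jaw origin at bed x = -10 mm); drives the left rack 12 mm towards the stop per rad; end stop 3.6. With the rib seated the jaw touches it when 70 mm remain to the stop; 0.15 rad more is snug, 0.33 more bottoms the strip. Friction about 0.12 N m; holds where left.
- knob_right (a joint): The same for the right (-y) wing knob and right rack.
- knob_left_grip (a point): Left knob's grip point, on its vertical axis 81 mm above the bench, at bed x = -100, y = +73 mm. Black plastic disc 52 mm wide under an upright bar 62 mm long, 16 mm thick, from 62 to 96 mm above the bench. The point turns with the knob: its x runs along the bar (parallel to the bed's x at joint 0), y across its thickness.
- knob_right_grip (a point): Right knob's grip point, the same knob, at bed x = -100, y = -97 mm.
- rib: Loose aluminium rib: flat plate 70 mm (x) x 190 mm (y) x 16 mm with three round holes, about 0.3 kg, lying on the bed plate between jaw and stop, a little askew, clear of both. Origin: centre of its underside. The closing jaw pushes it along onto the stop; its long edges are clamped.
- bottle: Bystander: white plastic bottle, 64 mm diameter, 130 mm tall, standing; origin under its centre.
- hammer: Bystander: hammer lying on the bench.
- parts_bin: Bystander: open green parts bin 140 x 100 x 60 mm; origin under its centre.
- square: Bystander: try square, 110 mm wooden stock and 160 mm steel blade, lying flat; origin under the stock.
Mind the look-alikes: they are no part of the job. There is more than one size of the rib; the one meant has the size given above.

How it is judged:
By the outcome, as a careful person would: the job done as asked, in the order asked, and still so for the second after the job is handed in, with the robot touching nothing.
It also fails if it takes over 67 s, if anything falls off the work surface, if the arm or the gripper's body presses on something with over 40 N, if the wrist force passes 120 N, or if a joint passes its speed limit or range.

## Working session

There is one attempt and no reset: what is moved stays moved. The work goes in short steps, Python scripts to look and compute and a shell command to move; the robot and the scene stay as the last step left them, time stands still between calls to the robot, and variables do not carry over. Pictures are saved under pics/ and viewed, about 8 in all and at most 12, crops included, and the job is handed in when it is done.

```bash
ls; mkdir -p pics
python3 - <<'E'
from station import arm
import cv2,numpy as np
for c in ["side","top"]:
    im=arm.grab_frame(c); cv2.imwrite(f"pics/{c}0.png",im[:,:,::-1])
    for n in ["bed","stop","jaw","rib","knob_left_grip","knob_right_grip","bottle","hammer","parts_bin","square"]:
        for f in ([arm.landmark_of]):
            print(c,n,[(np.round(d["point"],3).tolist(),round(d["confidence"],2)) for d in f(n,c)[:3]])
o=arm.get_obs(); print(o["time"],o["position"],o["ee_rot"])
E
```

```text
pics
side bed [([0.519, 0.091, -0.003], 0.59)]
side stop [([0.629, 0.104, 0.011], 0.75)]
side jaw [([0.514, 0.092, 0.011], 0.96)]
side rib [([0.809, 0.055, -0.001], 0.62), ([0.569, 0.09, 0.009], 0.61), ([0.167, 0.302, 0.002], 0.61)]
side knob_left_grip [([0.422, 0.156, 0.082], 0.76), ([0.39, 0.438, -0.005], 0.55)]
side knob_right_grip []
side bottle [([0.388, 0.438, -0.003], 0.56)]
side hammer [([0.652, -0.46, 0.002], 0.84)]
side parts_bin []
side square [([0.324, -0.391, -0.001], 0.63), ([0.44, -0.017, 0.079], 0.32)]
top bed [([0.529, 0.091, -0.005], 0.67)]
top stop [([0.626, 0.1, 0.015], 0.74)]
top jaw [([0.518, 0.09, 0.011], 0.89)]
top rib [([0.566, 0.09, 0.011], 0.95), ([0.168, 0.306, 0.002], 0.78), ([0.806, 0.055, -0.001], 0.6)]
top knob_left_grip [([0.422, 0.152, 0.081], 0.78)]
top knob_right_grip [([0.436, -0.018, 0.081], 0.56)]
top bottle [([0.397, 0.442, 0.004], 0.82), ([0.53, 0.093, -0.002], 0.39)]
top hammer [([0.646, -0.458, 0.0], 0.64)]
top parts_bin [([0.646, 0.47, 0.001], 0.93), ([0.396, 0.44, 0.002], 0.75)]
top square [([0.326, -0.399, 0.002], 0.75), ([0.52, 0.09, 0.014], 0.25)]
1.1 [0.19669603 0.51363861 0.4047186 ] [-3.14152085e+00 -2.62707047e-05  2.77583703e+00]
```

View pics/top0.png

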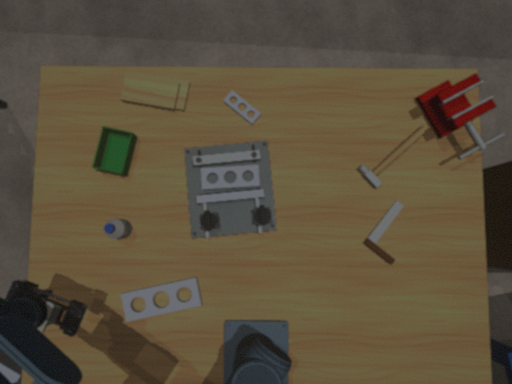

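View pics/side0.png

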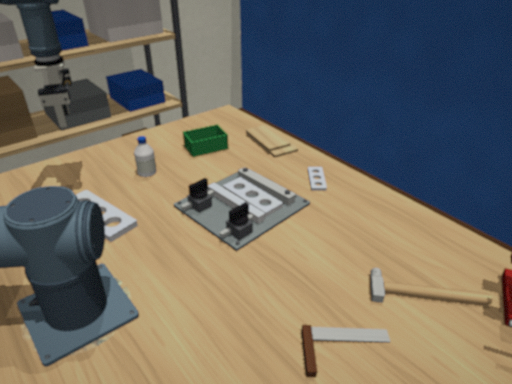

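The top view shows the fixture at about (230,188), slightly rotated, with the rib on it and both knobs at about (208,221) and (262,216). The larger plate at (160,298) and the small one at (242,106) are look-alikes. The side view agrees. Next I move over the left knob.

```bash
cat > h.py <<'E'
from station import arm
import numpy as np, cv2
from scipy.spatial.transform import Rotation as R
def togo(x,y,z,yaw):
    "remaining shift (tool axes, units of 25 mm) and turn (units of 6 deg) to a tool-down pose"
    o=arm.get_obs(); r=R.from_euler("xyz",o["ee_rot"])
    d=r.inv().apply(np.array([x,y,z])-o["position"])/.025
    w=(r.inv()*R.from_euler("xyz",[np.pi,0,yaw])).as_rotvec()/np.radians(6)
    print("t",round(o["time"],2),"togo",d.round(2),w.round(2),"q6",round(o["joints"][5],2),"F",np.round(o["wrist_force"],1),"M",np.round(o["ft_torque"],2),"gap",round(o["finger_gap"],4))
def proj(c,p):
    m=arm.camera_model(c) if isinstance(c,str) else c
    K=np.array([[m["fx"],0,m["cx"]],[0,m["fy"],m["cy"]],[0,0,1]])
    return cv2.projectPoints(np.atleast_2d(p).astype(float),np.array(m["rvec"]),np.array(m["tvec"]),K,None)[0][:,0]
def unproj(m,uv,z):
    "pixels to world points on plane z"
    Rm=cv2.Rodrigues(np.array(m["rvec"]))[0]; uv=np.atleast_2d(uv).astype(float)
    d=np.c_[(uv[:,0]-m["cx"])/m["fx"],(uv[:,1]-m["cy"])/m["fy"],np.ones(len(uv))]@Rm
    c=-Rm.T@np.array(m["tvec"]).ravel()
    return c+d*((z-c[2])/d[:,2])[:,None]
E
python3 -m jog '[{"x":-0.97,"y":-0.73},{"x":-0.97,"y":-0.73},{"x":-0.97,"y":-0.73},{"x":-0.97,"y":-0.73},{"x":-0.97,"y":-0.73}]'
python3 -m jog '[{"x":-0.97,"y":-0.73},{"x":-0.97,"y":-0.73},{"x":-0.97,"y":-0.73},{"x":-0.97,"y":-0.73},{"x":-0.97,"y":-0.73}]'
python3 -m jog '[{"x":-0.97,"y":-0.73},{"x":-0.97,"y":-0.73},{"x":-0.97,"y":-0.73},{"x":-0.97,"y":-0.73},{"wz":-0.88}]'
python3 -m jog '[{"wz":-0.88},{"wz":-0.88},{"wz":-0.88},{"wz":-0.88},{}]'
python3 - <<'E'
from h import *
togo(.422,.154,.405,.093+np.pi)
m=arm.camera_model("wrist"); cv2.imwrite("pics/w1.png",arm.grab_frame("wrist")[:,:,::-1])
import json; json.dump({k:np.array(v).tolist() for k,v in m.items()},open("w1.json","w"))
for n in ["bed","stop","jaw","rib","knob_left_grip","knob_right_grip"]:
    print(n,[(np.round(d["point"],4).tolist(),round(d["confidence"],2)) for d in arm.landmark_of(n,"wrist")[:3]])
E
```

```text
t 1.1 togo [-1.356e+01 -1.021e+01 -1.000e-02] [-0.   -0.   -4.38] q6 -0.2 F [0.1 0.  0.7] M [ 0.04 -0.04 -0.  ] gap 0.0932
bed []
stop []
jaw []
rib [([0.1671, 0.3074, 0.0014], 0.95), ([0.3965, 0.4429, 0.0022], 0.69)]
knob_left_grip []
knob_right_grip []invalid input at $[0]: expected keys x, y, z, wx, wy, wz, hand
invalid input at $[0]: expected keys x, y, z, wx, wy, wz, hand
invalid input at $[0]: expected keys x, y, z, wx, wy, wz, hand
invalid input at $[0]: expected keys x, y, z, wx, wy, wz, hand
```

View pics/w1.png

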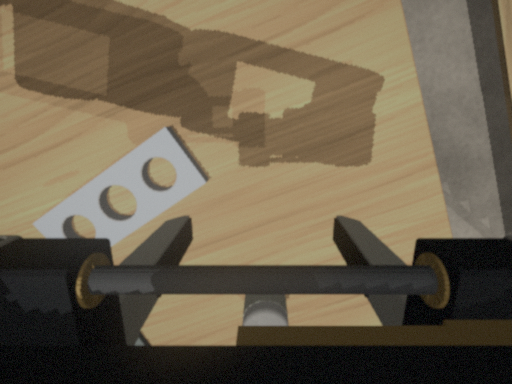

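The jog needs every key in each row. The wrist view shows image up = +tool x, which faces away from the fixture at this yaw. I'll place the tool beyond the fixture so it looks back over it.

```bash
python3 -m jog '[{"x":0,"y":0,"z":0,"wx":0,"wy":0,"wz":-0.88,"hand":1},{"x":0,"y":0,"z":0,"wx":0,"wy":0,"wz":-0.88,"hand":1},{"x":0,"y":0,"z":0,"wx":0,"wy":0,"wz":-0.88,"hand":1},{"x":0,"y":0,"z":0,"wx":0,"wy":0,"wz":-0.88,"hand":1},{"x":0,"y":0,"z":0,"wx":0,"wy":0,"wz":-0.88,"hand":1}]' | tail -c 400
for i in 1 2 3; do
python3 -m jog '[{"x":-0.76,"y":-0.96,"z":-0.16,"wx":0,"wy":0,"wz":0,"hand":1},{"x":-0.76,"y":-0.96,"z":-0.16,"wx":0,"wy":0,"wz":0,"hand":1},{"x":-0.76,"y":-0.96,"z":-0.16,"wx":0,"wy":0,"wz":0,"hand":1},{"x":-0.76,"y":-0.96,"z":-0.16,"wx":0,"wy":0,"wz":0,"hand":1},{"x":-0.76,"y":-0.96,"z":-0.16,"wx":0,"wy":0,"wz":0,"hand":1}]' | tail -c 400; done
python3 -m jog '[{"x":-0.76,"y":-0.96,"z":-0.16,"wx":0,"wy":0,"wz":0,"hand":1},{"x":-0.76,"y":-0.96,"z":-0.16,"wx":0,"wy":0,"wz":0,"hand":1},{"x":-0.76,"y":-0.96,"z":-0.16,"wx":0,"wy":0,"wz":0,"hand":1},{"x":-0.76,"y":-0.96,"z":-0.16,"wx":0,"wy":0,"wz":0,"hand":1},{"x":0,"y":0,"z":0,"wx":0,"wy":0,"wz":0,"hand":1}]' | tail -c 400
python3 - <<'E'
from h import *
togo(.6,.095,.48,.093+np.pi)
m=arm.camera_model("wrist"); cv2.imwrite("pics/w2.png",arm.grab_frame("wrist")[:,:,::-1])
import json; json.dump({k:np.array(v).tolist() for k,v in m.items()},open("w2.json","w")); print(m)
for n in ["bed","stop","jaw","rib","knob_left_grip","knob_right_grip"]:
    print(n,[(np.round(d["point"],4).tolist(),round(d["confidence"],2)) for d in arm.landmark_of(n,"wrist")[:3]])
E
```

```text
time: 1.95
position: [0.1967, 0.5136, 0.4048]
ee_rot: [3.142, 0.0, -3.043]
wrist_force: [0.3, -1.4, -0.0]
finger_gap: 0.0929
time: 2.45
position: [0.3033, 0.4023, 0.425]
ee_rot: [3.141, 0.0, -3.046]
wrist_force: [0.4, -0.7, -0.0]
finger_gap: 0.0932
time: 2.95
position: [0.4093, 0.2917, 0.4451]
ee_rot: [3.141, 0.0, -3.047]
wrist_force: [-0.4, 0.4, -0.5]
finger_gap: 0.0928
time: 3.45
position: [0.5153, 0.1812, 0.465]
ee_rot: [3.141, 0.0, -3.047]
wrist_force: [0.1, 0.8, 0.1]
finger_gap: 0.0931
time: 3.95
position: [0.6015, 0.091, 0.4804]
ee_rot: [-3.14, 0.001, -3.05]
wrist_force: [1.1, 1.2, -0.1]
finger_gap: 0.0929
t 3.95 togo [0.05 0.16 0.02] [-0.01  0.01 -0.01] q6 -1.69 F [ 1.1  1.2 -0.1] M [0.05 0.   0.04] gap 0.0929
{'fx': 271.4620485829936, 'fy': 271.4620485829936, 'cx': 262.3344211934313, 'cy': 188.1555622543434, 'rvec': array([-1.98715495, -2.17710965, -0.28926184]), 'tvec': array([-0.03577102, -0.63722292,  0.303052  ])}
bed []
stop [([0.6272, 0.1022, 0.0105], 0.89)]
jaw [([0.518, 0.0882, 0.0123], 0.92)]
rib [([0.7993, 0.0532, 0.0021], 0.92)]
knob_left_grip [([0.423, 0.1524, 0.0823], 0.6)]
knob_right_grip [([0.4383, -0.0138, 0.0794], 0.58)]
```

View pics/w2.png

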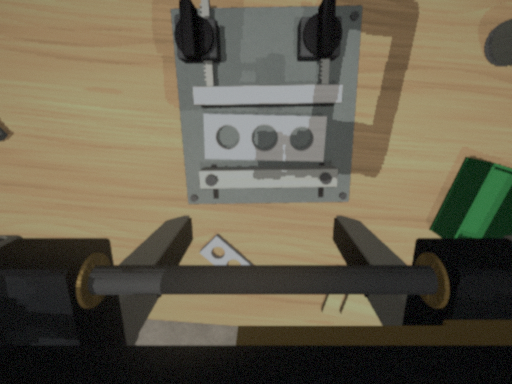

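The wrist view shows the whole fixture: knobs at (194,38) and (322,35), jaw at (267,95), rib at (265,137), stop at (268,179). I'll overlay a model to refine the bed pose and the stop offset.

```bash
cat > ov.py <<'E'
from h import *
import json
def overlay(src,mj,out,bx,by,yaw,F,box,s,jaw=-.010):
    m=json.load(open(mj)); im=cv2.imread(src); x0,y0,x1,y1=box
    im=cv2.resize(im[y0:y1,x0:x1],None,fx=s,fy=s,interpolation=cv2.INTER_CUBIC)
    def L(pts,z,col,close=True):
        p=np.array(pts,float); c,sn=np.cos(yaw),np.sin(yaw)
        w=np.c_[bx+c*p[:,0]-sn*p[:,1],by+sn*p[:,0]+c*p[:,1],np.full(len(p),z)]
        q=((proj(m,w)-[x0,y0]+.5)*s-.5).astype(np.int32); cv2.polylines(im,[q],close,col,1)
    rect=lambda a,b,c,d:[(a,b),(c,b),(c,d),(a,d)]
    L(rect(-.15,-.14,.15,.14),.012,(0,0,255)); L(rect(F,-.11,F+.03,.11),.042,(0,255,0))
    L([(jaw,-.11),(jaw,.11)],.040,(255,0,255)); 
    for y in (.073,-.097): L(rect(-.131,y-.008,-.069,y+.008),.096,(0,255,255)); L([(-.1+.026*np.cos(t),y+.026*np.sin(t)) for t in np.linspace(0,6.28,24)],.062,(255,255,0))
    cv2.imwrite(out,im)
E
python3 -c "
from ov import *
overlay('pics/w2.png','w2.json','pics/ov2.png',.528,.0895,.093,.085,(160,0,372,215),2.75)"
```

```text
(no output)
```

View pics/ov2.png

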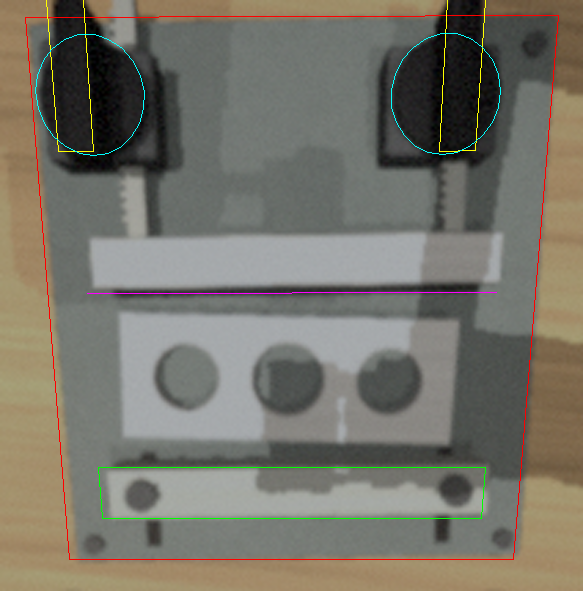

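```bash
cat > fit.py <<'E'
from ov import *
from scipy.optimize import differential_evolution as DE
m=json.load(open("w2.json")); g=cv2.GaussianBlur(cv2.imread("pics/w2.png"),(0,0),.8).astype(np.float32).mean(2)
def side(p,a,b,z,n):
    "mean clipped contrast (inside minus outside) across edge a-b, n = outward normal in bed axes"
    bx,by,yaw=p; t=np.linspace(.04,.96,80)[:,None]; q=np.array(a)*(1-t)+np.array(b)*t; n=np.array(n)
    c,s=np.cos(yaw),np.sin(yaw); v=[]
    for d in (-.0025,.0025):
        w=q+n*d; W=np.c_[bx+c*w[:,0]-s*w[:,1],by+s*w[:,0]+c*w[:,1],np.full(80,z)]; u=proj(m,W).astype(np.float32)
        v.append(cv2.remap(g,u[:,:1],u[:,1:],cv2.INTER_LINEAR)[:,0])
    return np.clip(v[0]-v[1],-40,40).mean()
def rect(p,x0,x1,h,z):
    return [side(p,(x0,-h),(x0,h),z,(-1,0)),side(p,(x1,-h),(x1,h),z,(1,0)),side(p,(x0,-h),(x1,-h),z,(0,-1)),side(p,(x0,h),(x1,h),z,(0,1))]
def cost(v):
    p=v[:3]; F=v[3]
    return -(-sum(rect(p,-.15,.15,.14,.012))+sum(rect(p,F,F+.03,.11,.042))+sum(rect(p,-.04-.001,-.011,.11,.040)))
r=DE(cost,[(.51,.545),(.075,.105),(.07,.13),(.078,.094)],seed=1,tol=1e-6); print(r.x.round(4),r.fun)
p=r.x[:3]; print(np.round(rect(p,-.15,.15,.14,.012),1),np.round(rect(p,r.x[3],r.x[3]+.03,.11,.042),1),np.round(rect(p,-.041,-.011,.11,.04),1))
c,s=np.cos(p[2]),np.sin(p[2])
for y in (.073,-.097): print(p[0]-.1*c-s*y,p[1]-.1*s+c*y)
overlay('pics/w2.png','w2.json','pics/ov3.png',*r.x,(160,0,372,215),2.75)
E
python3 fit.py
```

```text
[0.5268 0.0914 0.1067 0.085 ] -319.1888122558594
[-15.1 -10.4 -17.2 -16.1] [37.4 35.1 31.5 20.1] [28.  37.3 36.5 34.4]
0.41960993850614847 0.153336804741325
0.43771862574302617 -0.015695959675982404
```

View pics/ov3.png

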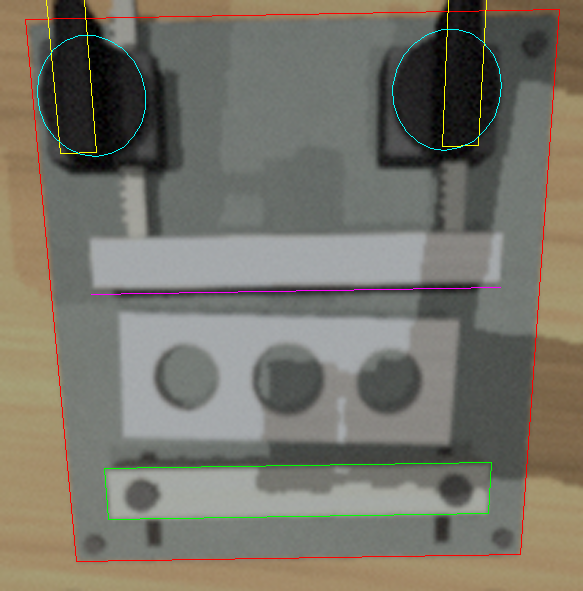

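The fit is good: bed at (0.527, 0.091), yaw 0.107, stop face at 85 mm. Touch should come at about 2.08 rad and snug at about 2.23 rad. Now I approach the left knob.

```bash
python3 -m jog '[{"x":0.87,"y":0.4,"z":0.75,"wx":0,"wy":0,"wz":0,"hand":1},{"x":0.87,"y":0.4,"z":0.75,"wx":0,"wy":0,"wz":0,"hand":1},{"x":0.87,"y":0.4,"z":0.75,"wx":0,"wy":0,"wz":0,"hand":1},{"x":0.87,"y":0.4,"z":0.75,"wx":0,"wy":0,"wz":0,"hand":1},{"x":0.87,"y":0.4,"z":0.75,"wx":0,"wy":0,"wz":-0.12,"hand":1}]' | sed -n 1,3p
python3 -m jog '[{"x":0.87,"y":0.4,"z":0.75,"wx":0,"wy":0,"wz":0,"hand":1},{"x":0.87,"y":0.4,"z":0.75,"wx":0,"wy":0,"wz":0,"hand":1},{"x":0.87,"y":0.4,"z":0.75,"wx":0,"wy":0,"wz":0,"hand":1},{"x":0,"y":0,"z":0,"wx":0,"wy":0,"wz":0,"hand":1},{"x":0,"y":0,"z":0,"wx":0,"wy":0,"wz":0,"hand":1}]' | sed -n 1,3p
python3 - <<'E'
from h import *
togo(.4196,.1533,.254,.1067+np.pi)
m=arm.camera_model("wrist"); cv2.imwrite("pics/w3.png",arm.grab_frame("wrist")[:,:,::-1])
import json; json.dump({k:np.array(v).tolist() for k,v in m.items()},open("w3.json","w"))
for c in ("wrist",):
  print([(np.round(d["point"],4).tolist(),round(d["confidence"],2)) for d in arm.landmark_of("knob_left_grip",c)[:3]])
from ov import overlay
overlay('pics/w3.png','w3.json','pics/ov4.png',.5268,.0914,.1067,.085,(0,0,512,384),1)
E
```

```text
time: 4.8
position: [0.4847, 0.1342, 0.3866]
ee_rot: [3.142, 0.001, -3.033]
time: 5.3
position: [0.4182, 0.1566, 0.3314]
ee_rot: [-3.141, 0.001, -3.033]
t 5.3 togo [-0.04 -0.14  3.1 ] [-0.    0.01  0.02] q6 -1.57 F [-0.  -0.4  0.1] M [ 0.03 -0.05 -0.03] gap 0.0928
[([0.419, 0.1546, 0.0771], 0.8), ([0.5186, 0.0925, 0.0126], 0.32)]
```

View pics/ov4.png

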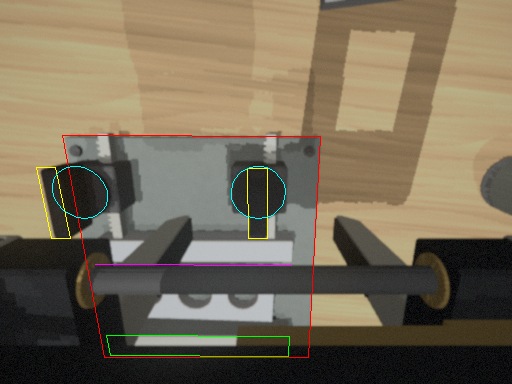

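The overlay lines up with the left knob bar at (258,203). I descend and close.

```bash
python3 -m jog '[{"x":-0.02,"y":-0.14,"z":0.8,"wx":0,"wy":0,"wz":0,"hand":1},{"x":-0.02,"y":0,"z":0.8,"wx":0,"wy":0,"wz":0,"hand":1},{"x":0,"y":0,"z":0.8,"wx":0,"wy":0,"wz":0,"hand":1},{"x":0,"y":0,"z":0.7,"wx":0,"wy":0,"wz":0,"hand":1},{"x":0,"y":0,"z":0,"wx":0,"wy":0,"wz":0,"hand":0.3}]' 40
python3 -m jog '[{"x":0,"y":0,"z":0,"wx":0,"wy":0,"wz":0,"hand":0},{"x":0,"y":0,"z":0,"wx":0,"wy":0,"wz":0,"hand":0},{"x":0,"y":0,"z":0,"wx":0,"wy":0,"wz":0,"hand":0},{"x":0,"y":0,"z":0,"wx":0,"wy":0,"wz":0,"hand":0},{"x":0,"y":0,"z":0,"wx":0,"wy":0,"wz":0,"hand":0}]' 40
python3 - <<'E'
from h import *
togo(.4196,.1533,.254,.1067+np.pi)
E
```

```text
time: 5.9
position: [0.4202, 0.1524, 0.2522]
ee_rot: [-3.141, -0.002, -3.035]
wrist_force: [-1.0, 0.4, -0.3]
finger_gap: 0.0883
time: 6.4
position: [0.4197, 0.1529, 0.2537]
ee_rot: [-3.142, 0.001, -3.034]
wrist_force: [-0.7, 0.1, -0.6]
finger_gap: 0.0495
t 6.4 togo [ 0.    0.02 -0.01] [-0.    0.01  0.01] q6 -1.58 F [-0.7  0.1 -0.6] M [0.03 0.01 0.01] gap 0.0495
```

```bash
python3 -m jog '[{"x":0,"y":0,"z":0,"wx":0,"wy":0,"wz":0,"hand":0},{"x":0,"y":0,"z":0,"wx":0,"wy":0,"wz":0,"hand":0},{"x":0,"y":0,"z":0,"wx":0,"wy":0,"wz":0,"hand":0},{"x":0,"y":0,"z":0,"wx":0,"wy":0,"wz":0,"hand":0},{"x":0,"y":0,"z":0,"wx":0,"wy":0,"wz":0,"hand":0}]' 40
python3 - <<'E'
from h import *
togo(.4196,.1533,.254,.1067+np.pi)
E
```

```text
time: 6.9
position: [0.4196, 0.153, 0.2532]
ee_rot: [3.141, -0.0, -3.034]
wrist_force: [0.2, 0.1, 1.1]
finger_gap: 0.0158
t 6.9 togo [-0.    0.01 -0.03] [ 0.   -0.    0.01] q6 -1.58 F [0.2 0.1 1.1] M [ 0.25 -0.   -0.  ] gap 0.0158
```

Gripped (gap 15.8 mm) with almost no side force. I turn the left knob 0.63 rad clockwise.

```bash
python3 -m jog '[{"x":0,"y":0,"z":0,"wx":0,"wy":0,"wz":0.5,"hand":0},{"x":0,"y":0,"z":0,"wx":0,"wy":0,"wz":1,"hand":0},{"x":0,"y":0,"z":0,"wx":0,"wy":0,"wz":1,"hand":0},{"x":0,"y":0,"z":0,"wx":0,"wy":0,"wz":1,"hand":0},{"x":0,"y":0,"z":0,"wx":0,"wy":0,"wz":1,"hand":0}]' 40
python3 -c "
from h import *
togo(.4196,.1533,.254,.1067+np.pi-.6283)"
python3 -m jog '[{"x":0,"y":0,"z":0,"wx":0,"wy":0,"wz":1,"hand":0},{"x":0,"y":0,"z":0,"wx":0,"wy":0,"wz":0.5,"hand":0},{"x":0,"y":0,"z":0,"wx":0,"wy":0,"wz":0,"hand":0}]' 40
python3 - <<'E'
from h import *
togo(.4196,.1533,.254,.1067+np.pi-.6283)
m=arm.camera_model("wrist");arm.grab_frame("wrist")
print([(np.round(d["point"],4).tolist(),round(d["confidence"],2)) for d in arm.landmark_of("jaw","top")[:1]])
E
```

```text
time: 7.4
position: [0.4196, 0.1531, 0.2532]
ee_rot: [3.141, -0.0, 2.774]
wrist_force: [-0.3, 1.8, 0.4]
finger_gap: 0.0159
t 7.4 togo [ 0.    0.01 -0.03] [ 0.01 -0.    1.47] q6 -1.1 F [-0.3  1.8  0.4] M [0.41 0.03 0.09] gap 0.0159
time: 7.7
position: [0.4196, 0.1531, 0.2532]
ee_rot: [3.141, -0.0, 2.62]
wrist_force: [-0.0, 3.3, -0.4]
finger_gap: 0.0156
t 7.7 togo [ 0.    0.01 -0.03] [ 0.01 -0.    0.  ] q6 -0.95 F [-0.   3.3 -0.4] M [ 0.57 -0.04 -0.16] gap 0.0156
[([0.5182, 0.0903, 0.0114], 0.89)]
```

```bash
python3 -m jog '[{"x":0,"y":0,"z":0,"wx":0,"wy":0,"wz":0,"hand":0.5},{"x":0,"y":0,"z":0,"wx":0,"wy":0,"wz":0,"hand":0.5},{"x":0,"y":0,"z":-0.8,"wx":0,"wy":0,"wz":0,"hand":0.5},{"x":0,"y":0,"z":-0.9,"wx":0,"wy":0,"wz":0,"hand":0.5},{"x":0,"y":0,"z":-0.8,"wx":0,"wy":0,"wz":-1,"hand":0.5}]' 40
python3 -m jog '[{"x":0,"y":0,"z":0,"wx":0,"wy":0,"wz":-1,"hand":0.5},{"x":0,"y":0,"z":0,"wx":0,"wy":0,"wz":-1,"hand":0.5},{"x":0,"y":0,"z":0,"wx":0,"wy":0,"wz":-1,"hand":0.5},{"x":0,"y":0,"z":0,"wx":0,"wy":0,"wz":-1,"hand":0.5},{"x":0,"y":0,"z":0,"wx":0,"wy":0,"wz":-1,"hand":0.5}]' 40 | sed -n 2,3p
python3 -m jog '[{"x":0,"y":-0.97,"z":0,"wx":0,"wy":0,"wz":0,"hand":0.5},{"x":0,"y":-0.97,"z":0,"wx":0,"wy":0,"wz":0,"hand":0.5},{"x":0,"y":-0.97,"z":0,"wx":0,"wy":0,"wz":0,"hand":0.5},{"x":0,"y":-0.97,"z":0,"wx":0,"wy":0,"wz":0,"hand":0.5},{"x":0,"y":-0.97,"z":0,"wx":0,"wy":0,"wz":0,"hand":0.5}]' 40 | sed -n 2,3p
python3 -m jog '[{"x":0,"y":-0.97,"z":0,"wx":0,"wy":0,"wz":0,"hand":0.5},{"x":0,"y":-0.97,"z":0,"wx":0,"wy":0,"wz":0,"hand":0.5},{"x":0,"y":0,"z":0,"wx":0,"wy":0,"wz":0,"hand":0.5}]' 40 | sed -n 2,3p
python3 -c "
from h import *
togo(.4377,-.0157,.254,.1067+np.pi)
cv2.imwrite('pics/t5.png',arm.grab_frame('top')[:,:,::-1])
for n in ('jaw','rib','stop','knob_right_grip','knob_left_grip'): print(n,[(np.round(d['point'],4).tolist(),round(d['confidence'],2)) for d in arm.landmark_of(n,'top')[:1]])"
```

```text
time: 8.3
position: [0.4196, 0.1525, 0.3165]
ee_rot: [-3.141, -0.0, 2.727]
wrist_force: [1.0, -0.1, 0.7]
finger_gap: 0.046
position: [0.4195, 0.1525, 0.3157]
ee_rot: [-3.141, -0.0, -3.029]
position: [0.4325, 0.0311, 0.3158]
ee_rot: [-3.141, -0.0, -3.033]
position: [0.4383, -0.0183, 0.3159]
ee_rot: [-3.14, 0.0, -3.036]
t 9.6 togo [0.01 0.11 2.47] [-0.01  0.   -0.01] q6 -1.97 F [0.3 0.2 0.1] M [ 0.05  0.03 -0.01] gap 0.0468
jaw [([0.5208, 0.0923, 0.0113], 0.71)]
rib [([0.1656, 0.3049, 0.0002], 0.81)]
stop [([0.625, 0.1022, 0.0133], 0.86)]
knob_right_grip []
knob_left_grip []
```

```bash
python3 -m jog '[{"x":0,"y":0.11,"z":0.8,"wx":0,"wy":0,"wz":0,"hand":0.5},{"x":0,"y":0,"z":0.9,"wx":0,"wy":0,"wz":0,"hand":0.5},{"x":0,"y":0,"z":0.77,"wx":0,"wy":0,"wz":0,"hand":0},{"x":0,"y":0,"z":0,"wx":0,"wy":0,"wz":0,"hand":0},{"x":0,"y":0,"z":0,"wx":0,"wy":0,"wz":0,"hand":0}]' 40
python3 -m jog '[{"x":0,"y":0,"z":0,"wx":0,"wy":0,"wz":0,"hand":0},{"x":0,"y":0,"z":0,"wx":0,"wy":0,"wz":0,"hand":0},{"x":0,"y":0,"z":0,"wx":0,"wy":0,"wz":0,"hand":0},{"x":0,"y":0,"z":0,"wx":0,"wy":0,"wz":0,"hand":0}]' 40
python3 - <<'E'
from h import *
togo(.4377,-.0157,.254,.1067+np.pi)
E
```

```text
time: 10.4
position: [0.4375, -0.0127, 0.2542]
ee_rot: [3.141, -0.001, -3.033]
wrist_force: [-0.5, 0.0, 0.6]
finger_gap: 0.027
time: 10.8
position: [0.4381, -0.0149, 0.2549]
ee_rot: [-3.137, 0.001, -3.033]
wrist_force: [-0.5, -11.0, -6.8]
finger_gap: 0.0155
t 10.8 togo [ 0.02 -0.03  0.04] [-0.05  0.01  0.02] q6 -1.96 F [ -0.5 -11.   -6.8] M [-1.75  0.1  -0.02] gap 0.0155
```

Small side force (11 N), so I shift by about 2 mm and check before turning.

```bash
python3 -m jog '[{"x":0,"y":-0.06,"z":0,"wx":0,"wy":0,"wz":0,"hand":0},{"x":0,"y":0,"z":0,"wx":0,"wy":0,"wz":0,"hand":0}]' 40
python3 -m jog '[{"x":0,"y":0,"z":0,"wx":0,"wy":0,"wz":0.5,"hand":0},{"x":0,"y":0,"z":0,"wx":0,"wy":0,"wz":1,"hand":0},{"x":0,"y":0,"z":0,"wx":0,"wy":0,"wz":1,"hand":0},{"x":0,"y":0,"z":0,"wx":0,"wy":0,"wz":1,"hand":0}]' 40
python3 - <<'E'
from h import *
togo(.4377,-.0157,.254,.1067+np.pi-1.2566)
E
```

```text
time: 11.0
position: [0.4381, -0.0154, 0.2548]
ee_rot: [-3.14, 0.002, -3.034]
wrist_force: [-1.1, -6.0, -1.2]
finger_gap: 0.0155
time: 11.4
position: [0.4381, -0.0154, 0.2548]
ee_rot: [-3.14, 0.002, 2.879]
wrist_force: [0.6, -7.8, -2.2]
finger_gap: 0.0157
t 11.4 togo [ 0.01 -0.01  0.03] [-0.01  0.03  8.48] q6 -1.6 F [ 0.6 -7.8 -2.2] M [-1.08  0.1   0.13] gap 0.0157
```

```bash
python3 -m jog '[{"x":0,"y":-0.03,"z":0,"wx":0,"wy":0,"wz":1,"hand":0},{"x":0,"y":0,"z":0,"wx":0,"wy":0,"wz":1,"hand":0},{"x":0,"y":0,"z":0,"wx":0,"wy":0,"wz":1,"hand":0},{"x":0,"y":0,"z":0,"wx":0,"wy":0,"wz":1,"hand":0},{"x":0,"y":0,"z":0,"wx":0,"wy":0,"wz":1,"hand":0}]' 40
python3 -m jog '[{"x":0,"y":0,"z":0,"wx":0,"wy":0,"wz":1,"hand":0},{"x":0,"y":0,"z":0,"wx":0,"wy":0,"wz":1,"hand":0},{"x":0,"y":0,"z":0,"wx":0,"wy":0,"wz":1,"hand":0},{"x":0,"y":0,"z":0,"wx":0,"wy":0,"wz":0.5,"hand":0},{"x":0,"y":0,"z":0,"wx":0,"wy":0,"wz":0,"hand":0}]' 40
python3 - <<'E'
from h import *
togo(.4377,-.0157,.254,.1067+np.pi-1.2566)
E
```

```text
time: 11.9
position: [0.438, -0.0158, 0.2548]
ee_rot: [3.141, 0.003, 2.356]
wrist_force: [0.4, -5.3, -1.9]
finger_gap: 0.0156
time: 12.4
position: [0.4379, -0.0159, 0.2548]
ee_rot: [3.141, 0.002, 1.992]
wrist_force: [-0.2, -5.1, -0.0]
finger_gap: 0.0159
t 12.4 togo [ 0.01 -0.01  0.03] [0.01 0.02 0.01] q6 -0.71 F [-0.2 -5.1 -0. ] M [-1.02  0.13 -0.13] gap 0.0159
```

```bash
python3 -m jog '[{"x":0,"y":0,"z":0,"wx":0,"wy":0,"wz":0,"hand":0.5},{"x":0,"y":0,"z":0,"wx":0,"wy":0,"wz":0,"hand":0.5},{"x":0,"y":0,"z":-0.8,"wx":0,"wy":0,"wz":0,"hand":0.5},{"x":0,"y":0,"z":-0.9,"wx":0,"wy":0,"wz":0,"hand":0.5},{"x":0,"y":0,"z":-0.8,"wx":0,"wy":0,"wz":-1,"hand":0.5}]' 40 | sed -n 2,3p
python3 -m jog '[{"x":0,"y":0,"z":0,"wx":0,"wy":0,"wz":-1,"hand":0.5},{"x":0,"y":0,"z":0,"wx":0,"wy":0,"wz":-1,"hand":0.5},{"x":0,"y":0,"z":0,"wx":0,"wy":0,"wz":-1,"hand":0.5},{"x":0,"y":0,"z":0,"wx":0,"wy":0,"wz":-1,"hand":0.5},{"x":0,"y":0,"z":0,"wx":0,"wy":0,"wz":-1,"hand":0.5}]' 40 | sed -n 2,3p
python3 -m jog '[{"x":0.665,"y":0.917,"z":0,"wx":0,"wy":0,"wz":0,"hand":0.5},{"x":0.665,"y":0.917,"z":0,"wx":0,"wy":0,"wz":0,"hand":0.5},{"x":0.665,"y":0.917,"z":0,"wx":0,"wy":0,"wz":0,"hand":0.5},{"x":0.665,"y":0.917,"z":0,"wx":0,"wy":0,"wz":0,"hand":0.5},{"x":0.665,"y":0.917,"z":0,"wx":0,"wy":0,"wz":0,"hand":0.5}]' 40 | sed -n 2,3p
python3 -m jog '[{"x":0.665,"y":0.917,"z":0,"wx":0,"wy":0,"wz":0,"hand":0.5},{"x":0,"y":0,"z":0,"wx":0,"wy":0,"wz":0,"hand":0.5},{"x":0,"y":0,"z":0,"wx":0,"wy":0,"wz":0,"hand":0.5}]' 40 | sed -n 2,3p
python3 -c "
from h import *
togo(.4196,.1531,.254,.1067+np.pi-.6283)"
```

```text
position: [0.4374, -0.015, 0.3175]
ee_rot: [3.141, -0.001, 2.099]
position: [0.4374, -0.015, 0.3167]
ee_rot: [3.141, -0.0, 2.626]
position: [0.422, 0.1268, 0.3168]
ee_rot: [3.141, -0.0, 2.621]
position: [0.4191, 0.154, 0.3166]
ee_rot: [3.142, 0.0, 2.623]
t 14.2 togo [-0.03 -0.02  2.5 ] [0.   0.   0.03] q6 -0.95 F [ 0.4  0.  -0.1] M [0.05 0.02 0.  ] gap 0.047
```

```bash
python3 -m jog '[{"x":-0.03,"y":-0.02,"z":0.8,"wx":0,"wy":0,"wz":0.03,"hand":0.5},{"x":0,"y":0,"z":0.9,"wx":0,"wy":0,"wz":0,"hand":0.5},{"x":0,"y":0,"z":0.8,"wx":0,"wy":0,"wz":0,"hand":0},{"x":0,"y":0,"z":0,"wx":0,"wy":0,"wz":0,"hand":0},{"x":0,"y":0,"z":0,"wx":0,"wy":0,"wz":0,"hand":0}]' 40
python3 -m jog '[{"x":0,"y":0,"z":0,"wx":0,"wy":0,"wz":0,"hand":0},{"x":0,"y":0,"z":0,"wx":0,"wy":0,"wz":0,"hand":0},{"x":0,"y":0,"z":0,"wx":0,"wy":0,"wz":0,"hand":0},{"x":0,"y":0,"z":0,"wx":0,"wy":0,"wz":0,"hand":0}]' 40
python3 -m jog '[{"x":0,"y":0,"z":0,"wx":0,"wy":0,"wz":0.5,"hand":0},{"x":0,"y":0,"z":0,"wx":0,"wy":0,"wz":1,"hand":0},{"x":0,"y":0,"z":0,"wx":0,"wy":0,"wz":1,"hand":0},{"x":0,"y":0,"z":0,"wx":0,"wy":0,"wz":1,"hand":0}]' 40
python3 - <<'E'
from h import *
togo(.4196,.1531,.254,.1067+np.pi-1.885)
E
```

```text
time: 14.7
position: [0.4201, 0.152, 0.2542]
ee_rot: [-3.141, -0.001, 2.617]
wrist_force: [0.4, -0.1, 0.1]
finger_gap: 0.0271
time: 15.1
position: [0.4204, 0.1526, 0.2551]
ee_rot: [3.14, 0.002, 2.618]
wrist_force: [0.8, -1.1, 5.3]
finger_gap: 0.0157
time: 15.5
position: [0.4203, 0.1525, 0.255]
ee_rot: [3.141, 0.002, 2.248]
wrist_force: [-1.5, -2.7, 7.5]
finger_gap: 0.0159
t 15.5 togo [ 0.04 -0.01  0.04] [0.02 0.01 8.45] q6 -0.58 F [-1.5 -2.7  7.5] M [-0.65  0.15  0.13] gap 0.0159
```

```bash
python3 -m jog '[{"x":0,"y":0,"z":0,"wx":0,"wy":0,"wz":1,"hand":0},{"x":0,"y":0,"z":0,"wx":0,"wy":0,"wz":1,"hand":0},{"x":0,"y":0,"z":0,"wx":0,"wy":0,"wz":1,"hand":0},{"x":0,"y":0,"z":0,"wx":0,"wy":0,"wz":1,"hand":0},{"x":0,"y":0,"z":0,"wx":0,"wy":0,"wz":1,"hand":0}]' 40
python3 -m jog '[{"x":0,"y":0,"z":0,"wx":0,"wy":0,"wz":1,"hand":0},{"x":0,"y":0,"z":0,"wx":0,"wy":0,"wz":1,"hand":0},{"x":0,"y":0,"z":0,"wx":0,"wy":0,"wz":1,"hand":0},{"x":0,"y":0,"z":0,"wx":0,"wy":0,"wz":0.45,"hand":0},{"x":0,"y":0,"z":0,"wx":0,"wy":0,"wz":0,"hand":0}]' 40
python3 - <<'E'
from h import *
togo(.4196,.1531,.254,.1067+np.pi-1.885)
cv2.imwrite('pics/t6.png',arm.grab_frame('top')[:,:,::-1])
for n in ('jaw','rib','stop'): print(n,[(np.round(d['point'],4).tolist(),round(d['confidence'],2)) for d in arm.landmark_of(n,'top')[:3]])
E
```

```text
time: 16.0
position: [0.42, 0.1524, 0.255]
ee_rot: [3.141, 0.001, 1.724]
wrist_force: [-1.4, -4.0, 9.1]
finger_gap: 0.0159
time: 16.5
position: [0.4197, 0.1524, 0.255]
ee_rot: [3.141, 0.001, 1.366]
wrist_force: [-2.9, -4.8, 10.0]
finger_gap: 0.0158
t 16.5 togo [ 0.03 -0.01  0.04] [0.01 0.01 0.02] q6 0.3 F [-2.9 -4.8 10. ] M [-0.84  0.65 -0.11] gap 0.0158
jaw [([0.5367, 0.0933, 0.0128], 0.93), ([0.5716, 0.0902, 0.0134], 0.62)]
rib [([0.1683, 0.3055, -0.0032], 0.75), ([0.804, 0.0533, 0.0026], 0.69), ([0.5731, 0.09, 0.0132], 0.64)]
stop []
```

```bash
python3 -m jog '[{"x":0,"y":0,"z":0,"wx":0,"wy":0,"wz":0,"hand":0.5},{"x":0,"y":0,"z":0,"wx":0,"wy":0,"wz":0,"hand":0.5},{"x":0,"y":0,"z":-0.8,"wx":0,"wy":0,"wz":0,"hand":0.5},{"x":0,"y":0,"z":-0.9,"wx":0,"wy":0,"wz":0,"hand":0.5},{"x":0,"y":0,"z":-0.8,"wx":0,"wy":0,"wz":-1,"hand":0.5}]' 40 | sed -n 2,3p
python3 -m jog '[{"x":0,"y":0,"z":0,"wx":0,"wy":0,"wz":-1,"hand":0.5},{"x":0,"y":0,"z":0,"wx":0,"wy":0,"wz":-1,"hand":0.5},{"x":0,"y":0,"z":0,"wx":0,"wy":0,"wz":-1,"hand":0.5},{"x":0,"y":0,"z":0,"wx":0,"wy":0,"wz":-1,"hand":0.5},{"x":0,"y":0,"z":0,"wx":0,"wy":0,"wz":-1,"hand":0.5}]' 40 | sed -n 2,3p
python3 -m jog '[{"x":-0.92,"y":-0.3,"z":0,"wx":0,"wy":0,"wz":0,"hand":0.5},{"x":-0.92,"y":-0.3,"z":0,"wx":0,"wy":0,"wz":0,"hand":0.5},{"x":-0.92,"y":-0.3,"z":0,"wx":0,"wy":0,"wz":0,"hand":0.5},{"x":-0.92,"y":-0.3,"z":0,"wx":0,"wy":0,"wz":0,"hand":0.5},{"x":-0.92,"y":-0.3,"z":0,"wx":0,"wy":0,"wz":0,"hand":0.5}]' 40 | sed -n 2,3p
python3 -m jog '[{"x":-0.92,"y":-0.3,"z":0,"wx":0,"wy":0,"wz":0,"hand":0.5},{"x":-0.92,"y":-0.3,"z":0,"wx":0,"wy":0,"wz":0,"hand":0.5},{"x":0,"y":0,"z":0,"wx":0,"wy":0,"wz":0,"hand":0.5},{"x":0,"y":0,"z":0,"wx":0,"wy":0,"wz":0,"hand":0.5}]' 40 | sed -n 2,3p
python3 -c "
from h import *
togo(.4379,-.0160,.254,.1067+np.pi-1.2566)"
```

```text
position: [0.4197, 0.1528, 0.3171]
ee_rot: [-3.141, -0.0, 1.472]
position: [0.4196, 0.1529, 0.3163]
ee_rot: [-3.141, -0.0, 1.999]
position: [0.4328, 0.0317, 0.3163]
ee_rot: [-3.141, -0.0, 1.995]
position: [0.438, -0.0156, 0.3163]
ee_rot: [-3.141, -0.001, 1.993]
t 18.6 togo [-0.01 -0.01  2.49] [-0.   -0.01  0.01] q6 -0.71 F [-0.9  0.1  0.9] M [-0.04 -0.04  0.01] gap 0.0462
```

```bash
python3 -m jog '[{"x":-0.01,"y":-0.01,"z":0.8,"wx":0,"wy":0,"wz":0.01,"hand":0.5},{"x":0,"y":0,"z":0.9,"wx":0,"wy":0,"wz":0,"hand":0.5},{"x":0,"y":0,"z":0.8,"wx":0,"wy":0,"wz":0,"hand":0},{"x":0,"y":0,"z":0,"wx":0,"wy":0,"wz":0,"hand":0},{"x":0,"y":0,"z":0,"wx":0,"wy":0,"wz":0,"hand":0}]' 40
python3 -m jog '[{"x":0,"y":0,"z":0,"wx":0,"wy":0,"wz":0,"hand":0},{"x":0,"y":0,"z":0,"wx":0,"wy":0,"wz":0,"hand":0},{"x":0,"y":0,"z":0,"wx":0,"wy":0,"wz":0,"hand":0},{"x":0,"y":0,"z":0,"wx":0,"wy":0,"wz":0,"hand":0}]' 40
python3 -m jog '[{"x":0,"y":0,"z":0,"wx":0,"wy":0,"wz":0.5,"hand":0},{"x":0,"y":0,"z":0,"wx":0,"wy":0,"wz":1,"hand":0},{"x":0,"y":0,"z":0,"wx":0,"wy":0,"wz":1,"hand":0},{"x":0,"y":0,"z":0,"wx":0,"wy":0,"wz":1,"hand":0},{"x":0,"y":0,"z":0,"wx":0,"wy":0,"wz":1,"hand":0}]' 40
python3 -m jog '[{"x":0,"y":0,"z":0,"wx":0,"wy":0,"wz":1,"hand":0},{"x":0,"y":0,"z":0,"wx":0,"wy":0,"wz":1,"hand":0},{"x":0,"y":0,"z":0,"wx":0,"wy":0,"wz":1,"hand":0},{"x":0,"y":0,"z":0,"wx":0,"wy":0,"wz":0.5,"hand":0},{"x":0,"y":0,"z":0,"wx":0,"wy":0,"wz":0,"hand":0}]' 40
python3 - <<'E'
from h import *
togo(.4379,-.016,.254,.1067+np.pi-2.0944)
E
```

```text
time: 19.1
position: [0.4379, -0.0151, 0.2541]
ee_rot: [-3.141, -0.001, 1.995]
wrist_force: [0.3, -0.5, 0.4]
finger_gap: 0.0267
time: 19.5
position: [0.438, -0.0159, 0.255]
ee_rot: [3.141, 0.0, 1.993]
wrist_force: [-2.9, -0.1, 6.4]
finger_gap: 0.0158
time: 20.0
position: [0.438, -0.0159, 0.255]
ee_rot: [3.141, 0.0, 1.518]
wrist_force: [-2.5, -1.0, 6.4]
finger_gap: 0.0159
time: 20.5
position: [0.438, -0.0159, 0.255]
ee_rot: [3.141, -0.0, 1.154]
wrist_force: [-3.6, -0.3, 6.1]
finger_gap: 0.0156
t 20.5 togo [-0.   -0.    0.04] [ 0.01 -0.    0.  ] q6 0.12 F [-3.6 -0.3  6.1] M [-0.08  0.66 -0.1 ] gap 0.0156
```

```bash
python3 -m jog '[{"x":0,"y":0,"z":0,"wx":0,"wy":0,"wz":0,"hand":0.5},{"x":0,"y":0,"z":0,"wx":0,"wy":0,"wz":0,"hand":0.5},{"x":0,"y":0,"z":-0.8,"wx":0,"wy":0,"wz":0,"hand":0.5},{"x":0,"y":0,"z":-0.9,"wx":0,"wy":0,"wz":-1,"hand":0.5},{"x":0,"y":0,"z":-0.8,"wx":0,"wy":0,"wz":-1,"hand":0.5}]' 40 | sed -n 2,3p
python3 -m jog '[{"x":0.04,"y":0.97,"z":-0.7,"wx":0,"wy":0,"wz":0,"hand":0.5},{"x":0.04,"y":0.97,"z":-0.7,"wx":0,"wy":0,"wz":0,"hand":0.5},{"x":0.04,"y":0.97,"z":-0.7,"wx":0,"wy":0,"wz":0,"hand":0.5},{"x":0.04,"y":0.97,"z":-0.7,"wx":0,"wy":0,"wz":0,"hand":0.5},{"x":0.04,"y":0.97,"z":-0.7,"wx":0,"wy":0,"wz":0,"hand":0.5}]' 40 | sed -n 2,3p
python3 -m jog '[{"x":0,"y":0,"z":0,"wx":0,"wy":0,"wz":0,"hand":0.5},{"x":0,"y":0,"z":0,"wx":0,"wy":0,"wz":0,"hand":0.5}]' 40 | sed -n 2,3p
python3 - <<'E'
from h import *
import json
m=arm.camera_model("wrist"); im=arm.grab_frame("wrist")[:,:,::-1]; cv2.imwrite("pics/w7.png",im)
json.dump({k:np.array(v).tolist() for k,v in m.items()},open("w7.json","w"))
c,s=np.cos(.1067),np.sin(.1067)
P=np.array([[.5268+c*x-s*y,.0914+s*x+c*y,z] for x in (0,.115) for y in(-.1,.1) for z in (.012,.042)]); print(proj(m,P).round())
togo(.4197,.1528,.254,.1067+np.pi-1.885)
E
```

```text
position: [0.4382, -0.016, 0.3174]
ee_rot: [3.141, -0.0, 1.369]
position: [0.5587, -0.0359, 0.4048]
ee_rot: [3.141, -0.0, 1.365]
position: [0.5575, -0.0358, 0.4034]
ee_rot: [-3.141, -0.0, 1.365]
[[244. 153.]
 [242. 156.]
 [189.  -8.]
 [182. -20.]
 [325. 126.]
 [331. 127.]
 [282. -44.]
 [284. -60.]]
t 21.75 togo [ 6.26 -6.9   5.97] [-0.02 -0.    0.02] q6 -0.06 F [-0.4 -0.2 -0.6] M [-0.03  0.14  0.03] gap 0.0469
```

View pics/w7.png

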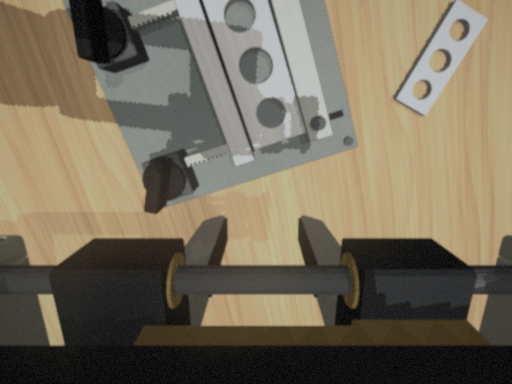

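Rib, jaw and stop are visible in line, with a thin gap at the stop still at about (293,80). I continue with the left knob in small steps and watch the moment.

```bash
python3 -m jog '[{"x":0.894,"y":-0.986,"z":0.5,"wx":0,"wy":0,"wz":0.02,"hand":0.5},{"x":0.894,"y":-0.986,"z":0.5,"wx":0,"wy":0,"wz":0,"hand":0.5},{"x":0.894,"y":-0.986,"z":0.5,"wx":0,"wy":0,"wz":0,"hand":0.5},{"x":0.894,"y":-0.986,"z":0.5,"wx":0,"wy":0,"wz":0,"hand":0.5},{"x":0.894,"y":-0.986,"z":0.5,"wx":0,"wy":0,"wz":0,"hand":0.5}]' 40 | sed -n 2,3p
python3 -m jog '[{"x":0.894,"y":-0.986,"z":0.5,"wx":0,"wy":0,"wz":0,"hand":0.5},{"x":0.894,"y":-0.986,"z":0.5,"wx":0,"wy":0,"wz":0,"hand":0.5},{"x":0,"y":0,"z":0,"wx":0,"wy":0,"wz":0,"hand":0.5},{"x":0,"y":0,"z":0,"wx":0,"wy":0,"wz":0,"hand":0.5}]' 40 | sed -n 2,3p
python3 -c "
from h import *
togo(.4197,.1528,.254,.1067+np.pi-1.885)"
```

```text
position: [0.4575, 0.0998, 0.3401]
ee_rot: [-3.139, 0.0, 1.363]
position: [0.4197, 0.153, 0.3159]
ee_rot: [-3.14, 0.001, 1.365]
t 22.65 togo [-0.01  0.01  2.48] [-0.01  0.01  0.02] q6 0.3 F [0.5 0.2 1. ] M [-0.05  0.09  0.02] gap 0.0461
```

```bash
cat > m.py <<'E'
from h import *
import sys
x,y,th=map(float,sys.argv[1:]); o=arm.get_obs(); yaw=o["ee_rot"][2]
print("theta",round((.1067+np.pi-yaw)%(2*np.pi),3),"F",np.round(o["wrist_force"],1),"M",np.round(o["ft_torque"],3),"eff6",np.round(o["joint_efforts"][5],3),"gap",round(o["finger_gap"],4))
E
python3 -m jog '[{"x":-0.01,"y":0.01,"z":0.8,"wx":0,"wy":0,"wz":0.01,"hand":0.5},{"x":0,"y":0,"z":0.9,"wx":0,"wy":0,"wz":0,"hand":0.5},{"x":0,"y":0,"z":0.77,"wx":0,"wy":0,"wz":0,"hand":0},{"x":0,"y":0,"z":0,"wx":0,"wy":0,"wz":0,"hand":0},{"x":0,"y":0,"z":0,"wx":0,"wy":0,"wz":0,"hand":0}]' 40 | sed -n 2,5p
python3 -m jog '[{"x":0,"y":0,"z":0,"wx":0,"wy":0,"wz":0,"hand":0},{"x":0,"y":0,"z":0,"wx":0,"wy":0,"wz":0,"hand":0},{"x":0,"y":0,"z":0,"wx":0,"wy":0,"wz":0,"hand":0},{"x":0,"y":0,"z":0,"wx":0,"wy":0,"wz":0,"hand":0}]' 40 | sed -n 2,5p
python3 m.py 0 0 0
python3 -m jog '[{"x":0,"y":0,"z":0,"wx":0,"wy":0,"wz":0.5,"hand":0}]' 40 >/dev/null; python3 m.py 0 0 0
python3 -m jog '[{"x":0,"y":0,"z":0,"wx":0,"wy":0,"wz":0.5,"hand":0}]' 40 >/dev/null; python3 m.py 0 0 0
python3 -m jog '[{"x":0,"y":0,"z":0,"wx":0,"wy":0,"wz":0.5,"hand":0}]' 40 >/dev/null; python3 m.py 0 0 0
python3 -m jog '[{"x":0,"y":0,"z":0,"wx":0,"wy":0,"wz":0.5,"hand":0}]' 40 >/dev/null; python3 m.py 0 0 0
python3 -m jog '[{"x":0,"y":0,"z":0,"wx":0,"wy":0,"wz":0.5,"hand":0}]' 40 >/dev/null; python3 m.py 0 0 0
python3 -m jog '[{"x":0,"y":0,"z":0,"wx":0,"wy":0,"wz":0.5,"hand":0}]' 40 >/dev/null; python3 m.py 0 0 0
python3 -m jog '[{"x":0,"y":0,"z":0,"wx":0,"wy":0,"wz":0,"hand":0}]' 40 >/dev/null; python3 m.py 0 0 0
```

```text
position: [0.4218, 0.1518, 0.2551]
ee_rot: [-3.142, 0.0, 1.361]
wrist_force: [0.6, 0.0, 0.6]
finger_gap: 0.027
position: [0.4204, 0.1525, 0.2555]
ee_rot: [-3.14, 0.0, 1.362]
wrist_force: [-5.8, 0.3, 3.5]
finger_gap: 0.016
theta 1.886 F [-5.8  0.3  3.5] M [0.001 0.976 0.031] eff6 0.039 gap 0.016
theta 1.939 F [-5.4  0.4  3.2] M [-0.003  1.023  0.14 ] eff6 -1.01 gap 0.0155
theta 1.992 F [-6.1  0.6  3.2] M [-0.     1.015  0.144] eff6 -0.574 gap 0.0153
theta 2.045 F [-5.   0.5  3.6] M [0.045 1.025 0.149] eff6 -0.541 gap 0.0159
theta 2.097 F [-5.7  0.   3.7] M [0.012 1.022 0.175] eff6 -0.54 gap 0.0154
theta 2.15 F [-5.6  1.4  3.4] M [0.065 1.068 0.159] eff6 -0.519 gap 0.0159
theta 2.202 F [-5.1  1.2  3.4] M [0.112 1.08  0.22 ] eff6 -0.492 gap 0.0157
theta 2.202 F [-6.1 -0.7  3.6] M [ 0.052  1.091 -0.084] eff6 0.411 gap 0.0156
```

```bash
python3 -m jog '[{"x":0,"y":0,"z":0,"wx":0,"wy":0,"wz":0,"hand":0.5},{"x":0,"y":0,"z":0,"wx":0,"wy":0,"wz":0,"hand":0.5},{"x":0,"y":0,"z":-0.8,"wx":0,"wy":0,"wz":0,"hand":0.5},{"x":0,"y":0,"z":-0.9,"wx":0,"wy":0,"wz":-0.53,"hand":0.5},{"x":0,"y":0,"z":-0.8,"wx":0,"wy":0,"wz":-0.5,"hand":0.5}]' 40 | sed -n 2,3p
python3 -m jog '[{"x":-0.98,"y":0.56,"z":0,"wx":0,"wy":0,"wz":0,"hand":0.5},{"x":-0.98,"y":0.56,"z":0,"wx":0,"wy":0,"wz":0,"hand":0.5},{"x":-0.98,"y":0.56,"z":0,"wx":0,"wy":0,"wz":0,"hand":0.5},{"x":-0.98,"y":0.56,"z":0,"wx":0,"wy":0,"wz":0,"hand":0.5},{"x":-0.98,"y":0.56,"z":0,"wx":0,"wy":0,"wz":0,"hand":0.5}]' 40 | sed -n 2,3p
python3 -m jog '[{"x":-0.98,"y":0.56,"z":0,"wx":0,"wy":0,"wz":0,"hand":0.5},{"x":0,"y":0,"z":0,"wx":0,"wy":0,"wz":0,"hand":0.5},{"x":0,"y":0,"z":0,"wx":0,"wy":0,"wz":0,"hand":0.5}]' 40 | sed -n 2,3p
python3 -c "
from h import *
togo(.4380,-.0160,.254,.1067+np.pi-2.0944)"
```

```text
position: [0.4218, 0.1524, 0.3187]
ee_rot: [3.14, -0.001, 1.158]
position: [0.4364, 0.0109, 0.318]
ee_rot: [3.139, -0.0, 1.156]
position: [0.4391, -0.0163, 0.3176]
ee_rot: [3.141, -0.0, 1.154]
t 25.55 togo [-0.01 -0.05  2.54] [ 0.01 -0.   -0.  ] q6 0.12 F [-0.5 -0.6 -0.5] M [-0.03  0.13  0.02] gap 0.0464
```

```bash
python3 -m jog '[{"x":-0.01,"y":-0.05,"z":0.8,"wx":0,"wy":0,"wz":0,"hand":0.5},{"x":0,"y":0,"z":0.9,"wx":0,"wy":0,"wz":0,"hand":0.5},{"x":0,"y":0,"z":0.82,"wx":0,"wy":0,"wz":0,"hand":0},{"x":0,"y":0,"z":0,"wx":0,"wy":0,"wz":0,"hand":0},{"x":0,"y":0,"z":0,"wx":0,"wy":0,"wz":0,"hand":0}]' 40 | sed -n 2,5p
python3 -m jog '[{"x":0,"y":0,"z":0,"wx":0,"wy":0,"wz":0,"hand":0},{"x":0,"y":0,"z":0,"wx":0,"wy":0,"wz":0,"hand":0},{"x":0,"y":0,"z":0,"wx":0,"wy":0,"wz":0,"hand":0},{"x":0,"y":0,"z":0,"wx":0,"wy":0,"wz":0,"hand":0}]' 40 | sed -n 2,5p
python3 m.py 0 0 0
python3 -m jog '[{"x":0,"y":0,"z":0,"wx":0,"wy":0,"wz":0.5,"hand":0}]' 40 >/dev/null; python3 m.py 0 0 0
python3 -m jog '[{"x":0,"y":0,"z":0,"wx":0,"wy":0,"wz":0.5,"hand":0}]' 40 >/dev/null; python3 m.py 0 0 0
python3 -m jog '[{"x":0,"y":0,"z":0,"wx":0,"wy":0,"wz":0.4,"hand":0}]' 40 >/dev/null; python3 m.py 0 0 0
python3 -m jog '[{"x":0,"y":0,"z":0,"wx":0,"wy":0,"wz":0,"hand":0}]' 40 >/dev/null; python3 m.py 0 0 0
```

```text
position: [0.4377, -0.0148, 0.2545]
ee_rot: [-3.141, -0.0, 1.157]
wrist_force: [-0.7, 1.1, 0.4]
finger_gap: 0.0268
position: [0.438, -0.0154, 0.2553]
ee_rot: [3.14, -0.001, 1.155]
wrist_force: [-0.4, 2.2, 6.5]
finger_gap: 0.0157
theta 2.093 F [-0.4  2.2  6.5] M [ 0.468  0.328 -0.039] eff6 -0.059 gap 0.0157
theta 2.146 F [-0.4  2.9  6.2] M [0.411 0.225 0.083] eff6 -1.025 gap 0.016
theta 2.199 F [0.2 1.9 5.7] M [0.444 0.248 0.144] eff6 -0.57 gap 0.0157
theta 2.241 F [-0.8  3.4  5.6] M [0.434 0.246 0.195] eff6 -0.25 gap 0.0157
theta 2.24 F [0.1 2.  7. ] M [ 0.411  0.241 -0.014] eff6 0.38 gap 0.0153
```

```bash
python3 -m jog '[{"x":0,"y":0,"z":0,"wx":0,"wy":0,"wz":0,"hand":0.5},{"x":0,"y":0,"z":0,"wx":0,"wy":0,"wz":0,"hand":0.5},{"x":0,"y":0,"z":-0.8,"wx":0,"wy":0,"wz":0,"hand":0.5},{"x":0,"y":0,"z":-0.9,"wx":0,"wy":0,"wz":-1,"hand":0.5},{"x":0,"y":0,"z":-0.8,"wx":0,"wy":0,"wz":-1,"hand":0.5}]' 40 | sed -n 2,3p
python3 -m jog '[{"x":0,"y":0,"z":0,"wx":0,"wy":0,"wz":-1,"hand":0.5},{"x":0,"y":0,"z":0,"wx":0,"wy":0,"wz":-1,"hand":0.5},{"x":0,"y":0,"z":0,"wx":0,"wy":0,"wz":-1,"hand":0.5}]' 40 | sed -n 2,3p
python3 -m jog '[{"x":-0.24,"y":0.95,"z":-0.48,"wx":0,"wy":0,"wz":0,"hand":0.5},{"x":-0.24,"y":0.95,"z":-0.48,"wx":0,"wy":0,"wz":0,"hand":0.5},{"x":-0.24,"y":0.95,"z":-0.48,"wx":0,"wy":0,"wz":0,"hand":0.5},{"x":-0.24,"y":0.95,"z":-0.48,"wx":0,"wy":0,"wz":0,"hand":0.5},{"x":-0.24,"y":0.95,"z":-0.48,"wx":0,"wy":0,"wz":0,"hand":0.5}]' 40 | sed -n 2,3p
python3 -m jog '[{"x":0,"y":0,"z":0,"wx":0,"wy":0,"wz":0,"hand":0.5},{"x":0,"y":0,"z":0,"wx":0,"wy":0,"wz":0,"hand":0.5}]' 40 | sed -n 2,3p
python3 - <<'E'
from h import *
import json
m=arm.camera_model("wrist"); im=arm.grab_frame("wrist")[:,:,::-1]; cv2.imwrite("pics/w8.png",im)
json.dump({k:np.array(v).tolist() for k,v in m.items()},open("w8.json","w"))
cv2.imwrite("pics/w8c.png",cv2.resize(im[0:200,130:390],None,fx=3,fy=3,interpolation=cv2.INTER_CUBIC))
togo(.4200,.1526,.254,.1067+np.pi-2.202)
Rm=cv2.Rodrigues(np.array(m["rvec"]))[0]; print("cam",-Rm.T@np.array(m["tvec"]).ravel())
E
```

```text
position: [0.4376, -0.0157, 0.3175]
ee_rot: [-3.141, 0.0, 1.223]
position: [0.4376, -0.0157, 0.317]
ee_rot: [3.141, 0.0, 1.537]
position: [0.556, -0.0505, 0.3771]
ee_rot: [-3.141, 0.0, 1.533]
position: [0.5548, -0.0501, 0.3761]
ee_rot: [-3.14, -0.0, 1.533]
t 28.4 togo [ 7.89 -5.66  4.89] [-0.02  0.    4.65] q6 -0.25 F [ 0.3 -0.3 -0.9] M [-0.07  0.09  0.04] gap 0.0466
cam [0.55788707 0.02261785 0.35531939]
```

View pics/w8c.png

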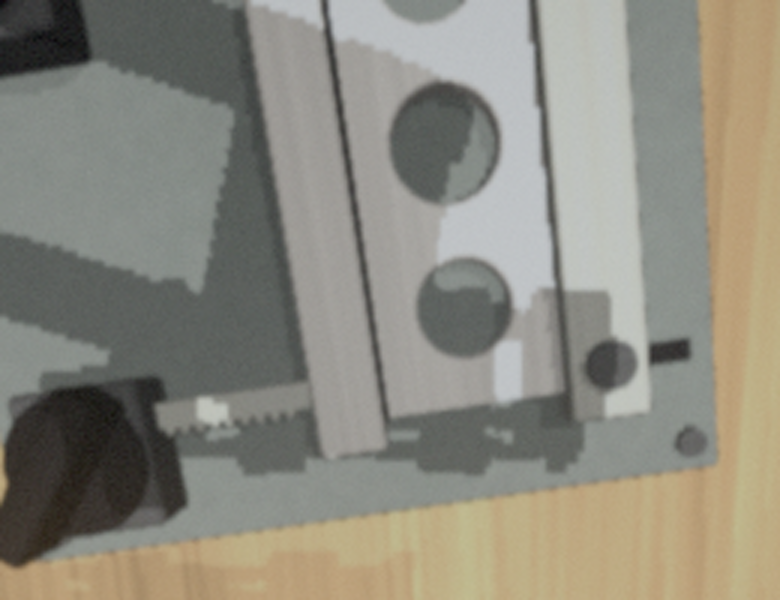

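The crop shows the jaw strip on the rib along (325,0)–(388,415), and the rib against the stop along (535,50)–(570,390), with parallel seams. The left knob gets its last bit, 2.20 → 2.24.

```bash
python3 -m jog '[{"x":0.986,"y":-0.707,"z":0.3,"wx":0,"wy":0,"wz":0,"hand":0.5},{"x":0.986,"y":-0.707,"z":0.3,"wx":0,"wy":0,"wz":0,"hand":0.5},{"x":0.986,"y":-0.707,"z":0.3,"wx":0,"wy":0,"wz":0,"hand":0.5},{"x":0.986,"y":-0.707,"z":0.3,"wx":0,"wy":0,"wz":0,"hand":0.5},{"x":0.986,"y":-0.707,"z":0.3,"wx":0,"wy":0,"wz":0,"hand":0.5}]' 40 | sed -n 2,3p
python3 -m jog '[{"x":0.986,"y":-0.707,"z":0.3,"wx":0,"wy":0,"wz":0,"hand":0.5},{"x":0.986,"y":-0.707,"z":0.3,"wx":0,"wy":0,"wz":0,"hand":0.5},{"x":0.986,"y":-0.707,"z":0.3,"wx":0,"wy":0,"wz":0,"hand":0.5}]' 40 | sed -n 2,3p
python3 -m jog '[{"x":0,"y":0,"z":0,"wx":0,"wy":0,"wz":0.93,"hand":0.5},{"x":0,"y":0,"z":0,"wx":0,"wy":0,"wz":0.93,"hand":0.5},{"x":0,"y":0,"z":0,"wx":0,"wy":0,"wz":0.93,"hand":0.5},{"x":0,"y":0,"z":0,"wx":0,"wy":0,"wz":0.93,"hand":0.5},{"x":0,"y":0,"z":0,"wx":0,"wy":0,"wz":0.93,"hand":0.5}]' 40 | sed -n 2,3p
python3 -m jog '[{"x":0,"y":0,"z":0,"wx":0,"wy":0,"wz":0,"hand":0.5}]' 40 >/dev/null
python3 -c "
from h import *
togo(.4200,.1526,.254,.1067+np.pi-2.202)"
python3 - <<'E'
# edges in w8 along bed x, rectified at each plane
from h import *
import json
m=json.load(open("w8.json")); g=cv2.imread("pics/w8.png").astype(np.float32).mean(2)
c,s=np.cos(.1067),np.sin(.1067); X=np.arange(-.005,.125,.0005)
for name,z,lo,hi,sg in (("jaw front",.040,.002,.022,-1),("rib rear",.028,.008,.024,1),("rib front",.028,.076,.094,-1),("stop face",.042,.076,.094,1)):
    out=[]
    for y0 in (-.085,-.055,-.02,.02):
        prof=[]
        for y in np.arange(y0-.006,y0+.006,.001):
            u=proj(m,np.c_[.5268+c*X-s*y,.0914+s*X+c*y,np.full(len(X),z)]).astype(np.float32)
            prof.append(cv2.remap(g,u[:,:1],u[:,1:],cv2.INTER_LINEAR)[:,0])
        d=sg*np.gradient(cv2.GaussianBlur(np.mean(prof,0)[None],(0,0),1.5)[0]); k=(X>lo)&(X<hi); i=np.argmax(np.where(k,d,-9)); out.append((round(X[i]*1e3,1),round(float(d[i]),1)))
    print(name,out)
E
```

```text
position: [0.4692, 0.0775, 0.3383]
ee_rot: [-3.14, -0.0, 1.533]
position: [0.4189, 0.1531, 0.3159]
ee_rot: [-3.14, 0.0, 1.533]
position: [0.4196, 0.1523, 0.3161]
ee_rot: [-3.14, 0.001, 1.042]
t 29.8 togo [0.02 0.   2.49] [-0.01  0.01 -0.01] q6 0.62 F [ 0.2 -0.4 -0.8] M [-0.1   0.11  0.03] gap 0.0468
jaw front [(np.float64(13.0), 11.5), (np.float64(13.0), 12.4), (np.float64(13.0), 13.2), (np.float64(13.0), 14.0)]
rib rear [(np.float64(16.0), 12.5), (np.float64(16.0), 13.0), (np.float64(16.0), 13.9), (np.float64(15.5), 15.3)]
rib front [(np.float64(85.5), 7.9), (np.float64(85.5), 14.3), (np.float64(85.5), 16.0), (np.float64(85.5), 16.9)]
stop face [(np.float64(86.0), 8.1), (np.float64(85.5), 15.3), (np.float64(86.0), 15.7), (np.float64(85.5), 16.5)]
```

```bash
python3 - <<'E'
from h import *
import json
m=json.load(open("w2.json")); g=cv2.imread("pics/w2.png").astype(np.float32).mean(2)
c,s=np.cos(.1067),np.sin(.1067); X=np.arange(-.03,.125,.0005)
for name,z,lo,hi,sg in (("jaw front",.040,-.022,-.004,-1),("stop face",.042,.076,.094,1)):
    out=[]
    for y0 in (-.085,-.055,-.02,.02,.05,.08):
        prof=[]
        for y in np.arange(y0-.006,y0+.006,.001):
            u=proj(m,np.c_[.5268+c*X-s*y,.0914+s*X+c*y,np.full(len(X),z)]).astype(np.float32)
            prof.append(cv2.remap(g,u[:,:1],u[:,1:],cv2.INTER_LINEAR)[:,0])
        d=sg*np.gradient(cv2.GaussianBlur(np.mean(prof,0)[None],(0,0),1.5)[0]); k=(X>lo)&(X<hi); i=np.argmax(np.where(k,d,-9)); out.append((float(round(X[i]*1e3,1)),round(float(d[i]),1)))
    print(name,out)
E
python3 -m jog '[{"x":0.02,"y":0,"z":0.8,"wx":0,"wy":0,"wz":0,"hand":0.5},{"x":0,"y":0,"z":0.9,"wx":0,"wy":0,"wz":0,"hand":0.5},{"x":0,"y":0,"z":0.78,"wx":0,"wy":0,"wz":0,"hand":0},{"x":0,"y":0,"z":0,"wx":0,"wy":0,"wz":0,"hand":0},{"x":0,"y":0,"z":0,"wx":0,"wy":0,"wz":0,"hand":0}]' 40 | sed -n 2,5p
python3 -m jog '[{"x":0,"y":0,"z":0,"wx":0,"wy":0,"wz":0,"hand":0},{"x":0,"y":0,"z":0,"wx":0,"wy":0,"wz":0,"hand":0},{"x":0,"y":0,"z":0,"wx":0,"wy":0,"wz":0,"hand":0},{"x":0,"y":0,"z":0,"wx":0,"wy":0,"wz":0,"hand":0}]' 40 | sed -n 2,5p
python3 m.py 0 0 0
```

```text
jaw front [(-13.0, 15.7), (-12.5, 14.7), (-13.0, 15.3), (-13.0, 15.0), (-12.5, 14.4), (-13.0, 11.9)]
stop face [(85.0, 10.4), (85.5, 10.6), (85.5, 6.4), (85.5, 7.1), (86.0, 5.2), (85.5, 5.2)]
position: [0.4211, 0.1527, 0.2547]
ee_rot: [-3.14, 0.001, 1.047]
wrist_force: [0.6, 0.4, 0.4]
finger_gap: 0.0271
position: [0.4207, 0.1534, 0.2556]
ee_rot: [-3.14, -0.001, 1.046]
wrist_force: [-4.5, 4.3, 2.7]
finger_gap: 0.0158
theta 2.202 F [-4.5  4.3  2.7] M [0.626 0.91  0.018] eff6 -0.012 gap 0.0158
```

```bash
python3 -m jog '[{"x":0,"y":0,"z":0,"wx":0,"wy":0,"wz":0.3,"hand":0}]' 40 >/dev/null; python3 m.py 0 0 0
python3 -m jog '[{"x":0,"y":0,"z":0,"wx":0,"wy":0,"wz":0.35,"hand":0}]' 40 >/dev/null; python3 m.py 0 0 0
python3 -m jog '[{"x":0,"y":0,"z":0,"wx":0,"wy":0,"wz":0,"hand":0}]' 40 >/dev/null; python3 m.py 0 0 0
python3 -m jog '[{"x":0,"y":0,"z":0,"wx":0,"wy":0,"wz":0,"hand":0.5},{"x":0,"y":0,"z":0,"wx":0,"wy":0,"wz":0,"hand":0.5},{"x":0,"y":0,"z":-0.8,"wx":0,"wy":0,"wz":0,"hand":0.5},{"x":0,"y":0,"z":-0.9,"wx":0,"wy":0,"wz":-0.3,"hand":0.5},{"x":0,"y":0,"z":-0.8,"wx":0,"wy":0,"wz":0,"hand":0.5}]' 40 | sed -n 2,3p
python3 -c "
from h import *
togo(.4380,-.0157,.316,.1067+np.pi-2.24)"
```

```text
theta 2.234 F [-4.4  4.5  3.4] M [0.597 0.838 0.19 ] eff6 -0.534 gap 0.0159
theta 2.271 F [-5.   3.5  3.1] M [0.62  0.804 0.235] eff6 -0.351 gap 0.0156
theta 2.271 F [-5.1  3.6  2.6] M [0.597 0.838 0.018] eff6 0.354 gap 0.016
position: [0.4219, 0.1526, 0.3186]
ee_rot: [3.14, -0.001, 1.01]
t 31.5 togo [-5.36  4.12  0.11] [ 0.01 -0.    0.02] q6 0.66 F [ 0.7 -0.1  0.4] M [-0.07  0.16 -0.05] gap 0.0455
```

```bash
python3 -m jog '[{"x":-0.9,"y":0.69,"z":0,"wx":0,"wy":0,"wz":0,"hand":0.5},{"x":-0.9,"y":0.69,"z":0,"wx":0,"wy":0,"wz":0,"hand":0.5},{"x":-0.9,"y":0.69,"z":0,"wx":0,"wy":0,"wz":0,"hand":0.5},{"x":-0.9,"y":0.69,"z":0,"wx":0,"wy":0,"wz":0,"hand":0.5},{"x":-0.9,"y":0.69,"z":0,"wx":0,"wy":0,"wz":0,"hand":0.5}]' 40 | sed -n 2,3p
python3 -m jog '[{"x":-0.9,"y":0.69,"z":0,"wx":0,"wy":0,"wz":0,"hand":0.5},{"x":0,"y":0,"z":0,"wx":0,"wy":0,"wz":0,"hand":0.5},{"x":0,"y":0,"z":0,"wx":0,"wy":0,"wz":0,"hand":0.5}]' 40 | sed -n 2,3p
python3 -c "
from h import *
togo(.4380,-.0157,.254,.1067+np.pi-2.24)"
```

```text
position: [0.4349, 0.0103, 0.3179]
ee_rot: [3.14, -0.0, 1.009]
position: [0.4374, -0.0171, 0.3175]
ee_rot: [3.141, -0.0, 1.007]
t 32.3 togo [ 0.06 -0.01  2.54] [ 0.01 -0.   -0.01] q6 0.27 F [-0.6  0.2  0.2] M [-0.06  0.11  0.03] gap 0.0465
```

```bash
python3 -m jog '[{"x":0.06,"y":-0.01,"z":0.8,"wx":0,"wy":0,"wz":0,"hand":0.5},{"x":0,"y":0,"z":0.9,"wx":0,"wy":0,"wz":0,"hand":0.5},{"x":0,"y":0,"z":0.82,"wx":0,"wy":0,"wz":0,"hand":0},{"x":0,"y":0,"z":0,"wx":0,"wy":0,"wz":0,"hand":0},{"x":0,"y":0,"z":0,"wx":0,"wy":0,"wz":0,"hand":0}]' 40 | sed -n 2,5p
python3 -m jog '[{"x":0,"y":0,"z":0,"wx":0,"wy":0,"wz":0,"hand":0},{"x":0,"y":0,"z":0,"wx":0,"wy":0,"wz":0,"hand":0},{"x":0,"y":0,"z":0,"wx":0,"wy":0,"wz":0,"hand":0},{"x":0,"y":0,"z":0,"wx":0,"wy":0,"wz":0,"hand":0}]' 40 | sed -n 2,5p
python3 m.py 0 0 0
python3 -m jog '[{"x":0,"y":0,"z":0,"wx":0,"wy":0,"wz":0.3,"hand":0}]' 40 >/dev/null; python3 m.py 0 0 0
python3 -m jog '[{"x":0,"y":0,"z":0,"wx":0,"wy":0,"wz":0,"hand":0}]' 40 >/dev/null; python3 m.py 0 0 0
python3 -m jog '[{"x":0,"y":0,"z":0,"wx":0,"wy":0,"wz":0,"hand":0.5},{"x":0,"y":0,"z":0,"wx":0,"wy":0,"wz":0,"hand":0.5},{"x":0,"y":0,"z":-0.8,"wx":0,"wy":0,"wz":0,"hand":0.5},{"x":0,"y":0,"z":-0.9,"wx":0,"wy":0,"wz":0,"hand":0.5},{"x":0,"y":0,"z":-0.8,"wx":0,"wy":0,"wz":-1,"hand":0.5}]' 40 | sed -n 2,3p
python3 -m jog '[{"x":0,"y":0,"z":0,"wx":0,"wy":0,"wz":-1,"hand":0.5},{"x":0,"y":0,"z":0,"wx":0,"wy":0,"wz":-1,"hand":0.5},{"x":0,"y":0,"z":0,"wx":0,"wy":0,"wz":-1,"hand":0.5},{"x":0,"y":0,"z":0,"wx":0,"wy":0,"wz":-1,"hand":0.5},{"x":0,"y":0,"z":0,"wx":0,"wy":0,"wz":0,"hand":0.5}]' 40 | sed -n 2,3p
python3 -m jog '[{"x":-0.3,"y":0.95,"z":-0.8,"wx":0,"wy":0,"wz":0,"hand":0.5},{"x":-0.3,"y":0.95,"z":-0.8,"wx":0,"wy":0,"wz":0,"hand":0.5},{"x":-0.3,"y":0.95,"z":-0.8,"wx":0,"wy":0,"wz":0,"hand":0.5},{"x":-0.3,"y":0.95,"z":-0.8,"wx":0,"wy":0,"wz":0,"hand":0.5},{"x":-0.3,"y":0.95,"z":-0.8,"wx":0,"wy":0,"wz":0,"hand":0.5}]' 40 | sed -n 2,3p
python3 -m jog '[{"x":0,"y":0,"z":0,"wx":0,"wy":0,"wz":0,"hand":0.5},{"x":0,"y":0,"z":0,"wx":0,"wy":0,"wz":0,"hand":0.5}]' 40
python3 - <<'E'
from h import *
import json
m=arm.camera_model("wrist"); im=arm.grab_frame("wrist")[:,:,::-1]; cv2.imwrite("pics/w9.png",im)
json.dump({k:np.array(v).tolist() for k,v in m.items()},open("w9.json","w"))
cv2.imwrite("pics/w9c.png",cv2.resize(im[0:230,110:390],None,fx=2.6,fy=2.6,interpolation=cv2.INTER_CUBIC))
g=im.astype(np.float32).mean(2)
c,s=np.cos(.1067),np.sin(.1067); X=np.arange(-.005,.125,.0005)
for name,z,lo,hi,sg in (("jaw front",.040,.002,.022,-1),("rib rear",.028,.008,.024,1),("rib front",.028,.076,.094,-1),("stop face",.042,.076,.094,1)):
    out=[]
    for y0 in (-.085,-.055,-.02,.02,.05,.085):
        prof=[]
        for y in np.arange(y0-.006,y0+.006,.001):
            u=proj(m,np.c_[.5268+c*X-s*y,.0914+s*X+c*y,np.full(len(X),z)]).astype(np.float32)
            prof.append(cv2.remap(g,u[:,:1],u[:,1:],cv2.INTER_LINEAR)[:,0])
        d=sg*np.gradient(cv2.GaussianBlur(np.mean(prof,0)[None],(0,0),1.5)[0]); k=(X>lo)&(X<hi); i=np.argmax(np.where(k,d,-9)); out.append((float(round(X[i]*1e3,1)),round(float(d[i]),1)))
    print(name,out)
E
```

```text
position: [0.4379, -0.0144, 0.2545]
ee_rot: [-3.141, 0.0, 1.01]
wrist_force: [-0.8, -0.1, 0.1]
finger_gap: 0.0273
position: [0.4383, -0.0151, 0.2553]
ee_rot: [3.14, -0.001, 1.009]
wrist_force: [-0.2, 2.9, 5.8]
finger_gap: 0.0155
theta 2.239 F [-0.2  2.9  5.8] M [ 0.427  0.212 -0.05 ] eff6 -0.05 gap 0.0155
theta 2.271 F [-0.1  2.   6.2] M [0.486 0.258 0.178] eff6 -0.502 gap 0.0159
theta 2.271 F [-0.6  2.8  6.4] M [0.413 0.225 0.019] eff6 0.303 gap 0.0156
position: [0.4379, -0.0154, 0.3175]
ee_rot: [-3.141, 0.0, 1.084]
position: [0.4378, -0.0153, 0.3167]
ee_rot: [-3.141, 0.0, 1.502]
position: [0.5546, -0.0613, 0.4174]
ee_rot: [-3.141, 0.0, 1.498]
time: 35.1
position: [0.5535, -0.0609, 0.416]
ee_rot: [-3.14, -0.0, 1.499]
wrist_force: [0.6, 0.2, -0.6]
finger_gap: 0.0462
jaw front [(13.5, 8.6), (13.5, 9.3), (13.5, 9.5), (13.5, 10.1), (13.5, 5.8), (2.5, -0.0)]
rib rear [(16.0, 9.2), (16.0, 9.7), (16.0, 10.0), (16.0, 11.3), (16.0, 7.5), (8.5, 0.0)]
rib front [(85.5, 7.0), (85.0, 12.6), (85.5, 13.1), (85.5, 14.2), (76.5, -0.0), (76.5, -0.0)]
stop face [(86.0, 6.9), (86.0, 13.5), (86.0, 13.5), (86.0, 14.0), (76.5, 0.0), (76.5, 0.0)]
```

View pics/w9c.png

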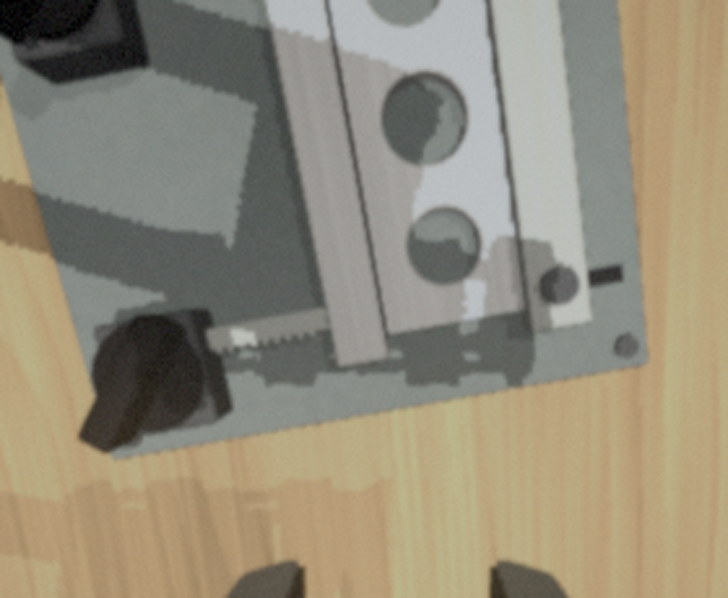

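The crop shows the jaw square on the rib (seam (330,0)–(385,330)) and the rib along the stop (seam (490,0)–(527,300)). The fingers are well clear. I hand in.

```bash
python3 -c "
from station import arm
print(arm.sign_off())"
```

```text
the job is handed in; nothing more can be done
None
```

The rib is clamped between the jaw and the back stop, and I handed the job in at about 35 s with the gripper open and well clear. I turned the knobs left, right, left and so on in small steps. By the tool's angle readings, neither end of the jaw led by more than about 8 mm.

**Last checks:**
- **Knob angles:** both read 2.271 rad, so the jaw is square by its racks.
- **Rib and stop:** in the final wrist picture the rib's front edge measured about 85.5 mm and the stop face 86 mm from the bed's origin, so they meet within the measuring error. The jaw and rib seams were parallel within 0.5 mm over the 135 mm or less that was in view; the far (left) end was out of the picture.
- **Tightness:** the moment on the left knob rose from about 0.14 to 0.235 N m. On the right it rose less, to about 0.18–0.195 N m. That puts the squeeze at roughly 1.5–3 mm, between touching and the strip's 4 mm limit.

**Disagreement:** the pictures gave a jaw travel of about 26 mm, while the knob angles give 27.2 mm. That is within the camera's 2 mm calibration, but it leaves the squeeze uncertain by about 1 mm.

The largest side force I saw was about 11 N. I did not re-measure the other things on the bench at the end; the arm passed above them and touched none that I know of.

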